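# Hold the glass cell in the fork sensor's beam

## Robot

A 7-joint arm with a two-finger parallel gripper is mounted at the origin on a cart in front of the work surface, level with it; the furniture and walls round the work are solid. World frame = base frame: x ahead of the robot, y to its left, z up, the work surface at z = 0. Lengths are in mm, angles in rad, forces in N, time in s.
With the tool pointing down it reaches from about 400 to 900 mm from the base axis. Payload 5.6 kg.
Tool frame: the origin (TCP) lies midway between the tips of the shut fingers; the grasp point (between the pads) lies 19 mm behind it; x points along the fingers, y is the direction in which the jaws open and shut, and the axes are right-handed (so a half turn about x gives the same grasp; the last joint's range is limited). The gripper opens to 92 mm and grips with 3 to 60 N. Pads are 20 mm wide; open, the fingers measure 128 mm over their backs; the gripper's body (75 mm by 189 mm) begins 69 mm behind the grasp point.
Start: joints at [-1.284, 0.468, -0.012, 1.603, 0.006, 1.071, -0.056], TCP at [210.548, 614.963, 176.792] pointing down, gripper open.
Joint ranges: [-2.53, 2.53], [-0.31, 2.02], [-1.57, 1.55], [0.28, 2.44], [-1.29, 4.43], [0.15, 1.84], [-2.92, 2.92]. Speed limits (rad/s): [2.57, 2.57, 3.14, 3.14, 3.14, 3.14, 3.14].

## Interface

Orientations are given as a rotation vector (axis times angle).
In Python, from cell import robot, grip, kin, viewer gives the robot as it stands. Calls block until the motion is done:
- robot.movep(position, orientation): joint-space move of the TCP to a pose.
- robot.servo_line(position, feed=150, rotation=None): straight line of the TCP; rotation=None keeps the orientation; feed is the mean speed in mm/s.
- robot.goto_joints(angles): joint-space move.
- grip(opening, newtons=None): opening from 0.0 (shut) to 1.0 (fully open); newtons is the grip in N (None keeps the last); returns when the fingers have stopped.
- robot.hold(seconds).
- kin.ik(position, orientation): joint angles nearest the present ones, or None.
- robot.observe(): the state.
- viewer.read_camera(name): name is "scene" or "top" or "wrist"; returns the picture (400x640x3 uint8, red, green, blue); there is no depth.
- viewer.camera_info(name): a dict with "camera_matrix" (3x3 intrinsics, pixels), "R" (3x3) and "t" (3): a world point X has camera coordinates R X + t. Camera axes: x right, y down, z forward; pixel columns grow to the right and rows downward; lengths in mm; the calibration is good to about 2 mm. A picture is of the moment at which its call begins: read the wrist's pose just before it. camera_info takes no time and is no camera call; for the wrist camera it gives the pose at the moment of the call.
A pose or a line that the arm cannot do raises robot.IKError and nothing moves.
- robot.job_done(): hands the job in, once; it reports no verdict.
Trained networks look in the newest picture that a camera, given by its name, has taken for a name from the list of things; names that differ only in an ending like _2 or _b are one class to them, and where a whole thing is asked for, a point or a joint stands for the part that bears it (a point fixed in the world has none). Each returns a list of dicts, best first, with "confidence" (0 to 1); they miss things now and then, are a little off and sometimes report something else, mostly with a low value. They report only what shows in the picture. A call takes as long as a camera call. They do not tell look-alikes from the thing itself.
- viewer.silhouettes(name, camera): "mask" (400x640 bool, what is visible of it).
- viewer.pinpoint(name, camera): "at" ([x, y, z] in mm, in the coordinates of the camera as it stood for that picture, good to about 4 mm: a listed point, or the origin of a listed thing).
The state is a dict: "t": time; "joints": joint angles; "joint_velocities": joint speeds; "joint_torque": joint torques, N m; "tcp_pos": TCP position; "tcp_rot": TCP orientation; "contact_force": force on the tool from outside, world axes, zero at the start; "wrist_torque": the same for the moment, N m; "grip_width": opening from 0.0 (shut) to 1.0 (fully open).
Only numpy, scipy, OpenCV 4.12 (cv2) and the standard library are available. Lean on these libraries where they do the work, as an engineer would, in place of code of your own. Each camera call takes 0.05 s, during which the arm holds its last target. There are 200 camera calls.

## Task

The fork light sensor is to be taught to see clear glass: take the longer of the two glass cells by its two frosted sides, so that nothing touches its polished windows, and pull it up out of its snap-in dock. Bring it into the gap of the fork and finish while holding it there, upright, still and hanging free, with the light beam running square through the middle of both windows, because the sensor learns while you hold it. Do not knock the fork, and leave the square cell in the dock and the things lying around where they are.

Things in the scene. Friction and masses are not known exactly. Their poses are not given: they have to be found in the camera images.
- cell_glass (a point): Centre of the glass of the longer cell, the one to take: a block 12.5 (x) x 22.5 (y, light path) x 45 mm high. Its broad sides at +x and -x are frosted, whitish, 12.5 mm apart: grip these, best on the upper half. Its narrow faces at +y and -y are the clear polished windows. Below is a black foot 14.5 x 24.5 x 18 mm grooved in each end, on top a white lid 10.5 x 19.5 x 4 mm. About 60 g.
- cell_side_a: frosted side of the longer cell at its +x, a plate 2 x 22.5 x 45 mm fixed in the cell; origin at the plate's centre, axes as the cell's
- cell_side_b: frosted side of the longer cell at its -x, likewise
- cell_windows: the two polished windows of the longer cell at its +y and -y (each 8.5 mm wide between the frosted sides, 45 mm high), fixed in the cell; origin at the centre of the glass
- cell: the whole longer cell; origin at the centre of the underside of its foot, axes as for cell_glass, which lies 40.5 mm above the origin; the top of the lid is 67 mm above it
- square_cell_glass (a point): Centre of the glass of the other cell, which stays in the dock: same height, foot and grip width, but its glass is square, 12.5 x 12.5 mm seen from above.
- dock: Aluminium block 44 (x) x 130 (y) x 26 mm high, screwed down by low ends (170 mm over all); origin at the centre of its underside. Two pockets 16 mm deep at y = +34 and -34 mm hold the cells upright, cell y along dock y; which is where varies. Glass centre of a seated cell: 50.5 mm up. A spring ball snaps into the foot: about 10 N straight up frees a cell, the foot is clear after 16 mm.
- fork_beam (a point): Middle of the light beam of the fork sensor, a grey U-shaped housing open at the top. The level beam runs along y from lens to lens, 75 mm above the bench. Inner faces of the upright arms (26 mm in x, 24 mm thick) at y = +40 and -40 mm; arms end 22 mm above the beam, floor of the U 53 mm below it; both sides in x are open.
- fork: the fork sensor as a whole, screwed to the bench; origin on the bench below the middle of the beam, axes as for fork_beam; foot plate 70 x 156 mm, a plug stub sticks out 18 mm from the arm at -y
- pencil: flat red carpenter's pencil 168 mm lying near the front edge, bystander; origin at the centre of its underside
- caliper: steel caliper 220 mm lying near the front edge, bystander; origin at the centre of its underside
- glue_white: white glue bottle 46 mm wide, 101 mm high, behind the work, bystander; origin at the centre of its underside
- offcut_2: wooden off-cut 30 x 120 x 20 mm behind the work, bystander; origin at the centre of its underside
Things that resemble listed ones, but are neither listed nor needed, are in the scene too. Leave any orange look-alike of the cell alone. Of the things that look like the dock, the larger one is meant.

How it is judged:
By the outcome, as a careful person would: the job done as asked, in the order asked, and still so for the second after the job is handed in, while the arm keeps its last pose, push and grip.
It also fails if it takes over 45 s, if anything falls off the work surface, if the arm or the gripper's body presses on something with over 40 N, if the wrist force passes 120 N, or if a joint passes its speed limit or range.

## Working session

There is one attempt and no reset: what is moved stays moved. The work goes in short steps, each a Python script; the robot and the scene stay as the last script left them, time stands still between calls to the robot, and variables do not carry over. Pictures are saved under pics/ and viewed, about 8 in all and at most 12, crops included, and the job is handed in when it is done.

```bash
mkdir -p pics
cat > h.py <<'E'
import numpy as np, cv2
from cell import robot, grip, kin, viewer
def shot(cam,fn=None):
    i=viewer.camera_info(cam); im=viewer.read_camera(cam)
    if fn: cv2.imwrite('pics/'+fn,im[:,:,::-1])
    return im,np.array(i["camera_matrix"]),np.array(i["R"]),np.array(i["t"])
def pts(name,cam,R,t):
    return [(round(d["confidence"],2),np.round(R.T@(np.array(d["at"])-t),1)) for d in viewer.pinpoint(name,cam)]
def proj(P,K,R,t):
    q=(R@np.atleast_2d(P).T).T+t; q=q@K.T; return q[:,:2]/q[:,2:]
def ray(uv,K,R,t,z):
    d=R.T@np.linalg.inv(K)@np.array([uv[0],uv[1],1.]); c=-R.T@t
    return c+d*(z-c[2])/d[2]
E
python3 - <<'E'
from h import *
ims=[]
for c in ("scene","top"):
    im,K,R,t=shot(c,c+"0.png")
    print(c,"campos",np.round(-R.T@t))
    for n in ["cell_glass","square_cell_glass","dock","fork_beam","fork","cell","glue_white","offcut_2"]+(["pencil","caliper"] if c=="top" else []):
        print(n,pts(n,c,R,t))
print(robot.observe()["t"],robot.observe()["tcp_rot"])
E
```

```text
scene campos [ -97. -870.  557.]
cell_glass [(0.64, array([ 596.5, -229.4,   53.4])), (0.51, array([ 671.3, -203. ,   42.8])), (0.47, array([ 508. , -273.9,   42.6]))]
square_cell_glass [(0.63, array([ 594.3, -162.6,   53.6]))]
dock [(0.85, array([ 318.1, -582.7,    2. ])), (0.68, array([ 598.5, -201.9,    2.8])), (0.3, array([715.8,  57.4,   1.8]))]
fork_beam [(0.57, array([566.3,  72. ,  79.2]))]
fork [(0.9, array([561.4,  75.3,   1. ]))]
cell [(0.59, array([ 514.5, -267.9,    0.9])), (0.53, array([ 6.704e+02, -2.057e+02, -1.000e-01])), (0.52, array([ 592.6, -236.1,   12.6])), (0.35, array([566.4,  76.9,  76.6]))]
glue_white [(0.54, array([7.182e+02, 5.700e+01, 3.000e-01]))]
offcut_2 [(0.49, array([700.4, -85.1,   1.3])), (0.26, array([562.8,  74.9,   3.3]))]
top campos [ 339. -211. 1297.]
cell_glass [(0.55, array([ 505.1, -267.1,   40.6])), (0.52, array([ 669. , -203.6,   35.4])), (0.36, array([ 590.2, -232.6,   48.9]))]
square_cell_glass [(0.58, array([ 600.1, -164.1,   50. ]))]
dock [(0.76, array([ 596.5, -197.8,   -1. ])), (0.7, array([ 315.5, -581.6,    4. ]))]
fork_beam [(0.72, array([564.1,  74.5,  71.8]))]
fork [(0.7, array([566.6,  73.6,   1.7]))]
cell [(0.51, array([ 511.2, -269.2,    1.7])), (0.45, array([ 673.8, -201.3,   -1.6])), (0.41, array([ 590.4, -230.9,    4.7])), (0.19, array([564.6,  72.8,  -1.6]))]
glue_white [(0.44, array([7.169e+02, 5.570e+01, 4.000e-01]))]
offcut_2 [(0.54, array([707.2, -74.5,  -1.5]))]
pencil [(0.45, array([411.3,  58.8,  -1.7]))]
caliper [(0.61, array([ 390.1, -267.2,    0.8]))]
1.0 [ 0.25886517  1.55518844 -0.25883628]
```

View pics/scene0.png

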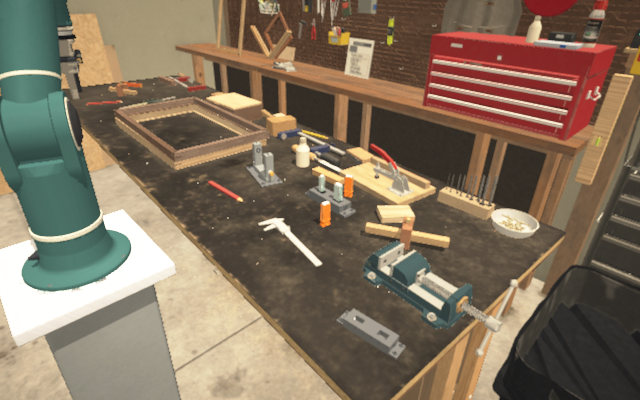

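View pics/top0.png

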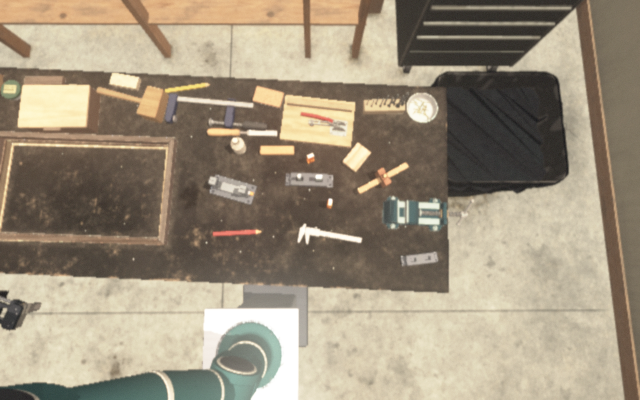

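The dock is near (597,-200), with the square cell at +y and the long cell at -y. The orange decoys stand at about (508,-268) and (671,-203), and the fork is at (565,74), slightly rotated. Next is a close look with the wrist camera above each.

```bash
cat >> h.py <<'E'
from scipy.spatial.transform import Rotation as Ro
def rot(yaw,s=1):  # jaw axis (tool y) at angle yaw from s*world x
    y=s*np.array([np.cos(yaw),np.sin(yaw),0]); x=np.array([0,0,-1.])
    return Ro.from_matrix(np.c_[x,y,np.cross(x,y)]).as_rotvec()
E
python3 - <<'E'
from h import *
print(Ro.from_rotvec(robot.observe()["tcp_rot"]).as_matrix().round(2))
i=viewer.camera_info("wrist");print("cam rel tcp (tool)",Ro.from_rotvec(robot.observe()["tcp_rot"]).inv().apply(-np.array(i["R"]).T@i["t"]-robot.observe()["tcp_pos"]))
q0=np.array(robot.observe()["joints"])
for s in (1,-1):
  for p in ([595,-230,250],[595,-230,40],[565,74,150]):
    q=kin.ik(p,rot(0,s)); print(s,p,None if q is None else np.round(q,2))
im,K,R,t=shot("top")
for n in("dock","fork"):
    for d in viewer.silhouettes(n,"top"):
        c=np.argwhere(d["mask"])[:,::-1].astype(np.float32)
        if len(c)>50: print(n,d["confidence"],cv2.minAreaRect(c))
print(np.round(R,2))
E
```

```text
[[ 0.    0.32  0.95]
 [ 0.    0.95 -0.32]
 [-1.    0.    0.  ]]
cam rel tcp (tool) [-207.48582223    0.86804487  -73.86327287]
1 [595, -230, 250] [-0.37  0.53  1.01  1.6  -0.47  1.27  0.71]
1 [595, -230, 40] [-0.29  0.78  0.89  1.77 -0.73  0.96  0.91]
1 [565, 74, 150] [-0.63  0.39  0.56  1.86 -0.25  0.96  0.04]
-1 [595, -230, 250] [-0.51  0.72  1.35  1.61 -0.71  1.4  -2.22]
-1 [595, -230, 40] [-0.48  1.09  1.33  1.78 -1.13  1.27 -1.97]
-1 [565, 74, 150] [ 0.69  0.8  -1.32  1.78  0.82  1.25  2.29]
dock 0.94 ((308.10455322265625, 179.40008544921875), (48.078495025634766, 14.200878143310547), 1.3019527196884155)
dock 0.63 ((418.8702697753906, 258.3976135253906), (9.873085975646973, 36.33762741088867), 83.2901611328125)
fork 0.72 ((230.76678466796875, 188.30328369140625), (46.9950065612793, 19.485734939575195), 16.189205169677734)
[[-0.   -1.    0.01]
 [-0.99  0.   -0.15]
 [ 0.15 -0.01 -0.99]]
```

Run:
```python
from h import *
robot.servo_line([210.5,615,260],feed=200)
robot.movep([560,10,260],rot(-.25))
im,K,R,t=shot("wrist","wf.png"); print(np.round(-R.T@t), K[0,0])
print([ (n,pts(n,"wrist",R,t)) for n in("fork_beam","fork")])
np.savez("wf.npz",K=K,R=R,t=t)
robot.movep([595,-274,200],rot(-.02))
im,K,R,t=shot("wrist","wd.png"); print(np.round(-R.T@t))
for n in("cell_glass","cell","dock","square_cell_glass","cell_side_a"): print(n,pts(n,"wrist",R,t))
np.savez("wd.npz",K=K,R=R,t=t)
o=robot.observe();print(o["t"],o["tcp_pos"],o["contact_force"])
```

```text
[578.  83. 467.] 331.7562972314824
[('fork_beam', [(0.58, array([565.7,  70.7,  76.3])), (0.3, array([ 5.964e+02, -1.989e+02,  2.000e-01]))]), ('fork', [(0.86, array([565.3,  68.1,  -1.1]))])]
[ 597. -198.  408.]
cell_glass [(0.85, array([ 600.7, -231.7,   51.2])), (0.81, array([ 505.7, -268.4,   39.2])), (0.76, array([ 669.9, -200.7,   40.1]))]
cell [(0.9, array([ 676.5, -200.5,    0.8])), (0.62, array([ 595.5, -235.1,    9.5])), (0.56, array([ 508.6, -262.5,    5.2]))]
dock [(0.66, array([ 595.2, -199.5,    3.9]))]
square_cell_glass [(0.63, array([ 592.7, -165.2,   50.3]))]
cell_side_a [(0.6, array([ 588.6, -230.8,   51.6])), (0.6, array([ 509.7, -265.2,   42.9])), (0.54, array([ 604.3, -229.5,   51.7])), (0.52, array([ 667.4, -201.5,   37.2]))]
5.7667 [ 595.53402839 -272.83764987  200.31094613] [-0.12321376 -1.41008509 -0.25748317]
```

View pics/wf.png

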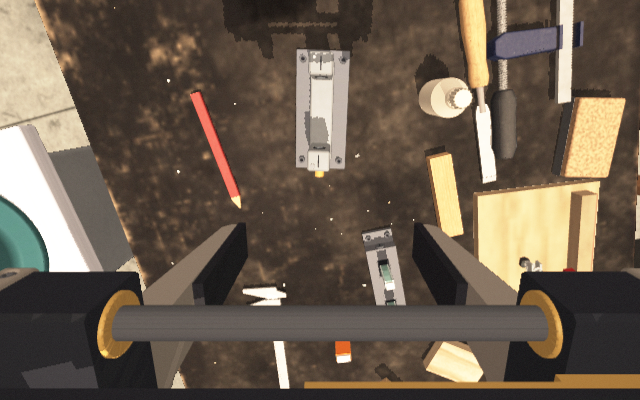

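View pics/wd.png

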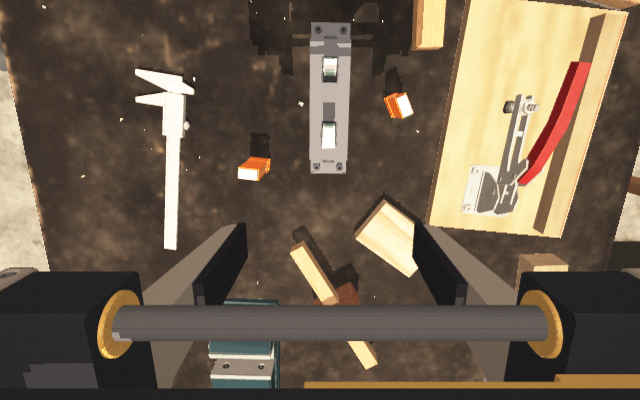

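The fork appears at about (322,110) in wf, nearly aligned with the gripper. In wd the dock is at (330,98), with the square cell at (330,68) and the long cell at (328,133); the orange look-alikes are at (254,168) and (398,104). I'll zoom in on both to measure edges.

Run:
```python
import cv2,numpy as np
a=cv2.imread("pics/wf.png")[40:185,275:370]; b=cv2.imread("pics/wd.png")[15:180,290:370]
f=lambda i,s:cv2.resize(i,None,fx=s,fy=s,interpolation=cv2.INTER_CUBIC)
a=f(a,4);b=f(b,3.5)
h=max(a.shape[0],b.shape[0]); p=lambda i:cv2.copyMakeBorder(i,0,h-i.shape[0],0,10,cv2.BORDER_CONSTANT)
cv2.imwrite("pics/z.png",np.hstack([p(a),p(b)])); print(a.shape,b.shape)
```

```text
(580, 380, 3) (578, 280, 3)
```

View pics/z.png

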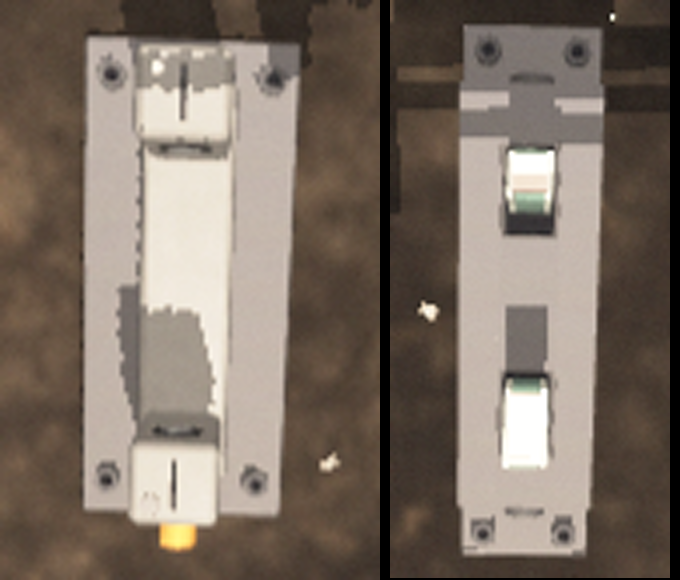

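Run:
```python
from h import *
def go(f,name,pl,s,off,z):
    d=np.load(f); P=np.array([ray(np.array(p)/s+off,d["K"],d["R"],d["t"],z)[:2] for p in pl]);
    print(name,P.round(1).tolist(),"mean",P.mean(0).round(1)); return P
yaw=lambda v:round(float(np.degrees(np.arctan2(-v[0],v[1]))),2)
A=np.array([275,40]);B=np.array([290,15])
for z in(8,12):
    P=go("wf.npz","plate",[(87,37),(300,43),(280,516),(84,509)],4,A,z); print(yaw(P[0]-P[3]),yaw(P[1]-P[2]),np.linalg.norm(P[0]-P[3]),np.linalg.norm(P[0]-P[1]))
    P=go("wf.npz","screws",[(111,73),(275,77),(256,481),(107,476)],4,A,z); print(yaw(P[0]-P[3]),yaw(P[1]-P[2]))
P=go("wf.npz","marks",[(183,92),(174,484)],4,A,97); print(yaw(P[0]-P[1]),np.linalg.norm(P[0]-P[1]))
P=go("wf.npz","armcorners",[(138,45),(234,50),(217,524),(133,520)],4,A,97); print(yaw(P[0]-P[3]),yaw(P[1]-P[2]))
for z in(8,12):
    P=go("wd.npz","dscrews",[(98,51),(187,51),(174,532),(93,532)],3.5,B,z); print(yaw(P[0]-P[3]),yaw(P[1]-P[2]))
    P=go("wd.npz","dends",[(73,27),(212,27),(196,554),(73,554)],3.5,B,z); print(yaw(P[0]-P[3]),yaw(P[1]-P[2]),np.linalg.norm(P[0]-P[3]))
P=go("wd.npz","dtop",[(70,140),(213,140),(200,505),(68,505)],3.5,B,26);print(yaw(P[0]-P[3]),yaw(P[1]-P[2]))
P=go("wd.npz","lids",[(116,380),(158,380),(156,467),(112,467)],3.5,B,77)
P=go("wd.npz","sqlid",[(118,155),(163,155),(163,192),(118,192)],3.5,B,77)
```

```text
plate [[553.0, 157.8], [618.9, 139.2], [576.4, -9.6], [510.2, 9.8]] mean [564.6  74.3]
-16.12 -15.94 154.05338536661515 68.48234715558164
screws [[557.6, 145.5], [608.7, 131.3], [571.2, 4.6], [521.2, 19.1]] mean [564.7  75.1]
-16.06 -16.49
plate [[553.2, 157.2], [618.6, 138.7], [576.4, -8.8], [510.8, 10.4]] mean [564.8  74.4]
-16.12 -15.94 152.71180461544466 67.8859655926561
screws [[557.8, 144.9], [608.4, 130.8], [571.3, 5.3], [521.7, 19.7]] mean [564.8  75.2]
-16.06 -16.49
marks [[578.5, 124.3], [549.9, 24.7]] mean [564.2  74.5]
-16.05 103.67268026250701
armcorners [[570.1, 138.3], [593.9, 131.0], [558.8, 10.6], [535.9, 17.6]] mean [564.7  74.4]
-15.8 -16.28
dscrews [[585.6, -120.1], [613.7, -120.6], [607.8, -274.3], [579.5, -273.8]] mean [ 596.7 -197.2]
-2.28 -2.18
dends [[578.0, -113.0], [621.6, -113.9], [615.5, -282.3], [572.3, -281.5]] mean [ 596.8 -197.7]
-1.95 -2.08 168.51295853819468
dscrews [[585.8, -120.9], [613.5, -121.4], [607.7, -273.5], [579.7, -273.0]] mean [ 596.7 -197.2]
-2.28 -2.18
dends [[578.2, -113.9], [621.3, -114.7], [615.3, -281.5], [572.5, -280.6]] mean [ 596.8 -197.7]
-1.95 -2.08 166.82618734120493
dtop [[576.9, -148.4], [620.7, -149.2], [616.0, -262.0], [572.3, -261.1]] mean [ 596.5 -205.2]
-2.32 -2.34
lids [[590.2, -217.8], [601.9, -218.0], [601.0, -242.3], [588.5, -242.0]] mean [ 595.4 -230. ]
sqlid [[592.2, -159.0], [604.1, -159.2], [604.0, -168.5], [591.9, -168.3]] mean [ 598.1 -163.8]
```

Fork: centre (564.6,74.5), yaw -16.05°. Dock: centre (596.7,-197.4), yaw -2.1°, so the long cell should be at (595.4,-231.4), and the lid agrees. Next I'll grasp and pull straight up a little.

Run:
```python
from h import *
r=rot(np.radians(-2.1))
robot.movep([595.4,-231.4,140],r); grip(0.45,40)
robot.servo_line([595.4,-231.4,41],feed=80,rotation=r)
o=robot.observe();print(o["t"],o["tcp_pos"],o["contact_force"],o["grip_width"])
grip(0.0,40); robot.hold(.2)
o=robot.observe();print(o["t"],o["tcp_pos"],o["contact_force"],o["grip_width"]*92,o["wrist_torque"])
```

```text
8.4 [ 595.82530203 -231.60970878   41.58552596] [ 0.36064035 -0.25680215 -0.32194607] 0.45179979592555025
9.3167 [ 595.39146399 -231.41420939   40.9869768 ] [-0.61048353 -0.40794145 -0.36280452] 0.2396422081371886 [-0.08385957  0.09696507 -0.00706466]
```

The gripper closed to 0.2 mm, so nothing is between the pads. I'll look before moving.

Run:
```python
from h import *
im,K,R,t=shot("scene","s1.png")
for n in ("cell_glass","square_cell_glass"): print(pts(n,"scene",R,t))
im2,*_=shot("wrist")
c=cv2.resize(im[130:250,240:420],None,fx=4,fy=4,interpolation=cv2.INTER_CUBIC)
w=cv2.resize(im2,(720,450))[:300]
c=np.hstack([c[:,:],np.zeros((480,0,3),np.uint8)])[:300+100]
o=np.zeros((600,720,3),np.uint8);o[:400]=c[80:480] if c.shape[0]>=480 else c
cv2.imwrite("pics/m.png",np.vstack([c,cv2.resize(im2,(320,200))[:, :].repeat(1,0) if 0 else cv2.copyMakeBorder(cv2.resize(im2,(320,200)),0,0,0,400,cv2.BORDER_CONSTANT)])[:,:,::-1])
```

```text
[(0.75, array([ 675.3, -203.2,   43. ])), (0.58, array([ 596.9, -228.7,   56.5])), (0.52, array([ 507.7, -273.9,   42.1]))]
[(0.68, array([ 595.2, -164.6,   57.2]))]
```

View pics/m.png

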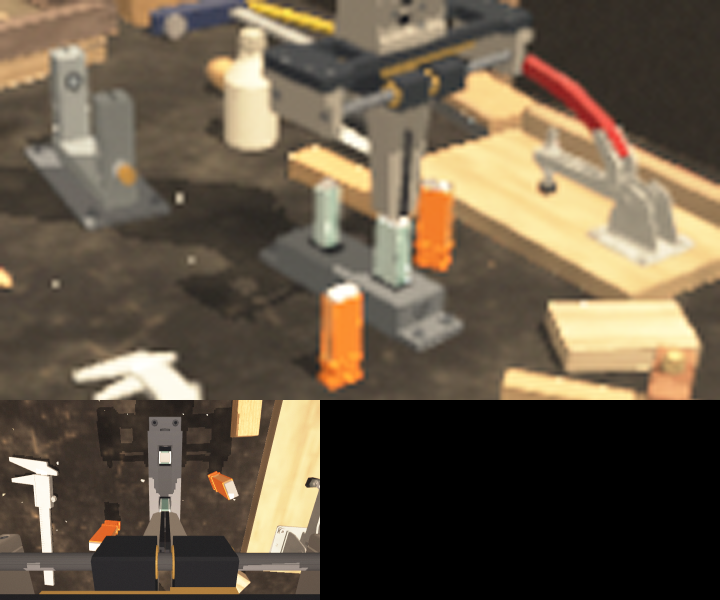

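Run:
```python
from h import *
o=robot.observe(); p=np.array(o["tcp_pos"])
im,K,R,t=shot("wrist","w2.png")
Q=np.array([p,p+[0,0,19],[595.4,-231.4,77],[595.4,-231.4,10],[598,-164,77]])
a=proj(Q,K,R,t); print("wrist",a.round(0).tolist())
i=viewer.camera_info("scene"); s=proj(Q,np.array(i["camera_matrix"]),np.array(i["R"]),np.array(i["t"]));print("scene",s.round(1).tolist())
print(np.round(o["joints"],3))
S=cv2.imread("pics/s1.png")[150:230,300:400]; S=cv2.resize(S,None,fx=7.5,fy=7.5,interpolation=cv2.INTER_CUBIC)[:560,:450]
for q,c in zip(s[:4],[(0,0,255),(0,255,255),(255,0,0),(255,0,255)]): cv2.circle(S,tuple(int(v) for v in (q-[300,150])*7.5),4,c,-1)
W=cv2.resize(im[150:400,250:400,::-1],None,fx=2.2,fy=2.2,interpolation=cv2.INTER_CUBIC)
for q,c in zip(a[:4],[(0,0,255),(0,255,255),(255,0,0),(255,0,255)]): cv2.circle(W,tuple(int(v) for v in (q-[250,150])*2.2),4,c,-1)
W=cv2.copyMakeBorder(W,0,max(0,S.shape[0]-W.shape[0]),0,0,cv2.BORDER_CONSTANT)[:S.shape[0]]
cv2.imwrite("pics/n.png",np.hstack([S,W]))
```

```text
wrist [[330.0, 219.0], [330.0, 229.0], [330.0, 240.0], [330.0, 205.0], [331.0, 116.0]]
scene [[337.4, 195.4], [337.7, 189.4], [338.0, 183.9], [337.0, 205.0], [321.6, 175.5]]
[-0.119  0.674  0.616  1.759 -0.493  0.868  0.683]
```

View pics/n.png

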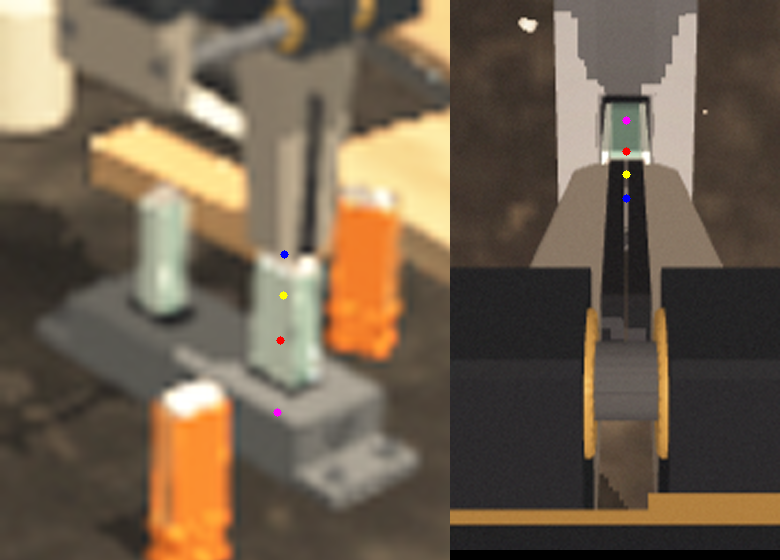

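The finger tips have shut just above the lid. Both views put the real tips about 35 mm higher than the reported TCP, with x and y right. I'll raise, reopen and come down in small force-checked steps, measuring from the picture.

Run:
```python
from h import *
r=rot(np.radians(-2.1))
i=viewer.camera_info("wrist"); R=np.array(i["R"]);t=np.array(i["t"]); print("TCP depth",(R@np.array(robot.observe()["tcp_pos"])+t))
robot.servo_line([595.4,-231.4,75],feed=100,rotation=r); grip(0.45,40)
for z in (41,30,22,14,9,5):
    robot.servo_line([595.4,-231.4,z],feed=40,rotation=r); robot.hold(.1)
    o=robot.observe(); f=o["contact_force"]; print(z,np.round(o["tcp_pos"],1),np.round(f,1))
    if np.linalg.norm(f)>6: break
im,K,R,t=shot("wrist"); 
i=viewer.camera_info("scene"); s=viewer.read_camera("scene")
S=cv2.resize(s[150:230,300:380],None,fx=7,fy=7,interpolation=cv2.INTER_CUBIC)
W=cv2.resize(im[150:400,250:400],None,fx=2.2,fy=2.2,interpolation=cv2.INTER_CUBIC)
W=cv2.copyMakeBorder(W,0,10,0,0,cv2.BORDER_CONSTANT)
cv2.imwrite("pics/n2.png",np.hstack([S,W])[:,:,::-1]); print(robot.observe()["t"])
```

```text
TCP depth [  0.39895804  17.66601288 219.65469114]
41 [ 595.6 -231.5   41.3] [-0.6 -0.7  0.5]
30 [ 595.4 -231.5   30. ] [-0.  -0.   0.3]
22 [ 595.4 -231.4   21.9] [-1.6  0.2  0.4]
14 [ 595.4 -231.5   14. ] [ 0.3 -0.8 -0.2]
9 [ 595.4 -231.4    9. ] [ 0.3 -0.2 -0.4]
5 [ 595.3 -231.4    4.9] [-0.7  0.3 -0.4]
14.15
```

View pics/n2.png

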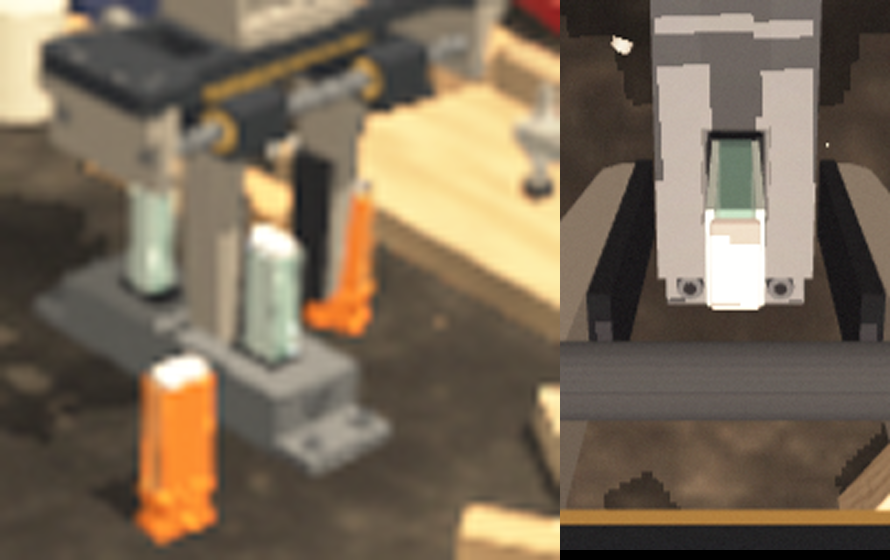

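Run:
```python
from h import *
i=viewer.camera_info("scene");K,R,t=[np.array(i[k]) for k in("camera_matrix","R","t")]
for x in(565,574,616):
  print(x,proj(np.array([[x,y,z] for y in(-241,-221) for z in(5,20,40,50,60)]),K,R,t).round(1).tolist())
i=viewer.camera_info("wrist");K,R,t=[np.array(i[k]) for k in("camera_matrix","R","t")]
T=np.array(robot.observe()["tcp_pos"])
for h in(0,20,30,35,40): print("wrist front edge tip",h,proj(T+[[-20.7,10,h],[20.7,10,h],[20.7,-10,h]],K,R,t).round(0).tolist())
```

```text
565 [[331.7, 211.6], [331.9, 206.9], [332.2, 200.6], [332.3, 197.3], [332.5, 194.1], [326.7, 208.8], [326.8, 204.2], [327.0, 197.9], [327.1, 194.7], [327.3, 191.5]]
574 [[334.0, 210.4], [334.2, 205.8], [334.5, 199.5], [334.6, 196.3], [334.8, 193.1], [328.9, 207.7], [329.1, 203.1], [329.3, 196.8], [329.5, 193.6], [329.6, 190.4]]
616 [[344.3, 205.4], [344.6, 200.8], [345.0, 194.6], [345.2, 191.5], [345.4, 188.3], [339.3, 202.8], [339.5, 198.2], [339.8, 192.1], [340.0, 188.9], [340.1, 185.8]]
wrist front edge tip 0 [[298.0, 205.0], [361.0, 203.0], [362.0, 232.0]]
wrist front edge tip 20 [[295.0, 215.0], [364.0, 213.0], [365.0, 244.0]]
wrist front edge tip 30 [[293.0, 221.0], [366.0, 218.0], [366.0, 251.0]]
wrist front edge tip 35 [[292.0, 224.0], [367.0, 222.0], [367.0, 255.0]]
wrist front edge tip 40 [[291.0, 227.0], [368.0, 225.0], [368.0, 259.0]]
```

The tips are at a true height of about 42 mm, as intended (offset about +37 mm). Closing now, then pulling straight up.

Run:
```python
from h import *
r=rot(np.radians(-2.1))
grip(0.0,40); robot.hold(.2)
o=robot.observe();print(o["t"],np.round(o["tcp_pos"],1),np.round(o["contact_force"],1),o["grip_width"]*92)
if o["grip_width"]*92<10: raise SystemExit
z0=o["tcp_pos"][2]
for dz in (3,10,40,75):
    robot.servo_line([595.4,-231.4,z0+dz],feed=60 if dz>10 else 20,rotation=r)
    o=robot.observe();print(dz,np.round(o["tcp_pos"],1),np.round(o["contact_force"],1),o["grip_width"]*92)
robot.hold(.3);o=robot.observe();print(np.round(o["contact_force"],2),np.round(o["wrist_torque"],2),o["t"])
im,K,R,t=shot("wrist")
i=viewer.camera_info("scene"); s=viewer.read_camera("scene")
Rs,ts=np.array(i["R"]),np.array(i["t"]); print(pts("cell_glass","scene",Rs,ts)); print(pts("cell_glass","wrist",R,t))
S=cv2.resize(s[130:210,295:375],None,fx=7,fy=7,interpolation=cv2.INTER_CUBIC)
W=cv2.resize(im[150:400,250:400],None,fx=2.2,fy=2.2,interpolation=cv2.INTER_CUBIC)
W=cv2.copyMakeBorder(W,0,10,0,0,cv2.BORDER_CONSTANT)
cv2.imwrite("pics/n3.png",np.hstack([S,W])[:,:,::-1])
```

```text
14.8917 [ 595.4 -231.4    5. ] [0.6 0.6 0.6] 12.258362893001014
3 [ 594.9 -230.9    7.8] [-1.1  0.4 -1.7] 12.581042129935721
10 [ 595.9 -231.    16. ] [-1.7  2.5  5.4] 12.725410655038335
40 [ 595.4 -231.4   45.1] [-0.6  0.3 -0.2] 12.267235513072231
75 [ 595.3 -231.2   80. ] [-0.8  0.  -0.1] 12.420715938862184
[-0.51 -0.48 -0.98] [-0.03  0.02  0.02] 17.375
[(0.82, array([ 511.1, -273.7,   41.4])), (0.68, array([ 595.7, -227.9,  129.5])), (0.67, array([ 671.9, -203.6,   41.1]))]
[(0.74, array([ 668.5, -203.4,   42.9])), (0.65, array([ 596.5, -231.6,  127.2])), (0.62, array([ 501.6, -269.1,   41.7])), (0.17, array([ 592.7, -160.9,   46.7]))]
```

View pics/n3.png

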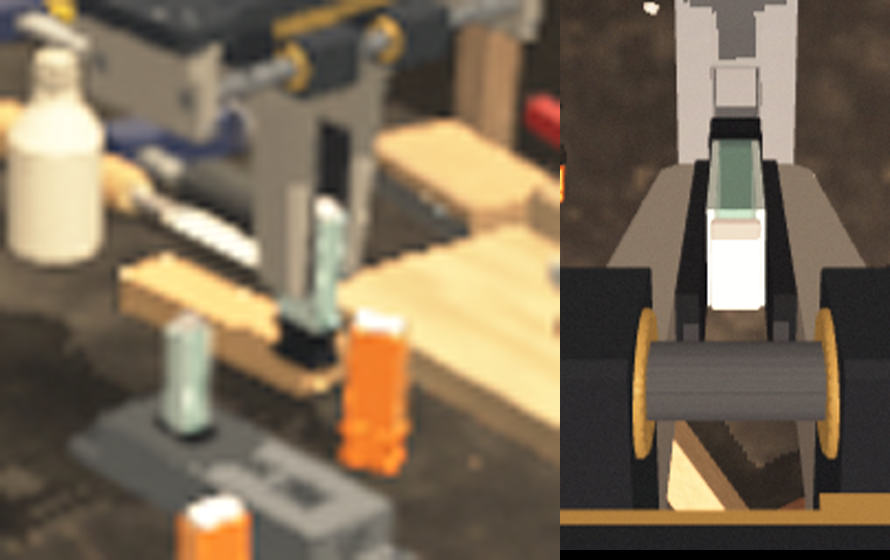

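The cell is held at 12.4 mm width; the lid sits at the same pixels as before the pull (rows 210-308 of the crop), so it hasn't slipped. The foot is clear and the square cell is still seated. Next is the move above the fork.

Run:
```python
from h import *
robot.servo_line([595.4,-231.4,160],feed=150)
rf=rot(np.radians(-16.05))
m=np.array(robot.observe()["joints"]); 
robot.servo_line([580,-80,160],feed=200,rotation=rot(np.radians(-9)))
robot.servo_line([564.6,74.5,160],feed=200,rotation=rf)
robot.servo_line([564.6,74.5,115],feed=60,rotation=rf); robot.hold(.3)
o=robot.observe();print(o["t"],np.round(o["tcp_pos"],1),np.round(o["joints"],2),o["grip_width"]*92)
im,K,R,t=shot("wrist","w4.png"); np.savez("w4.npz",K=K,R=R,t=t)
print(pts("fork_beam","wrist",R,t),pts("fork","wrist",R,t),pts("cell_glass","wrist",R,t))
# expected overlay
y=np.array([np.sin(np.radians(16.05)),np.cos(np.radians(16.05)),0]); x=np.array([y[1],-y[0],0]); c=np.array([564.6,74.5,0])
E=np.array([c+x*sx*13+y*(sy*a)+[0,0,97] for sy in(1,-1) for a in (40,64) for sx in(1,-1)])
L=np.array([c+x*sx*5.25+y*sy*9.75+[0,0,115+45.5+26.5] for sy in(1,-1) for sx in(1,-1)])
a=proj(E,K,R,t);l=proj(L,K,R,t);print(a.round(0).tolist(),l.round(0).tolist())
W=cv2.resize(im[0:240,230:430,::-1],None,fx=3,fy=2.5,interpolation=cv2.INTER_CUBIC)
for q,col in [(q,(0,0,255)) for q in a]+[(q,(255,0,0)) for q in l]: cv2.circle(W,tuple(int(v) for v in (q-[230,0])*[3,2.5]),2,col,-1)
cv2.imwrite("pics/n4.png",W)
```

```text
21.2917 [564.8  74.6 115.3] [-0.74  0.47  0.72  1.89 -0.39  0.92 -0.12] 12.462805491977463
[(0.74, array([563.8,  72.7,  74.2]))] [(0.6, array([567.6,  71.6,  -0. ]))] [(0.73, array([566.3,  78.5, 161.9])), (0.69, array([5.655e+02, 6.820e+01, 3.000e-01]))]
[[349.0, 154.0], [311.0, 154.0], [350.0, 118.0], [311.0, 118.0], [348.0, 261.0], [313.0, 261.0], [347.0, 290.0], [313.0, 290.0]] [[343.0, 252.0], [319.0, 252.0], [342.0, 291.0], [319.0, 291.0]]
```

View pics/n4.png

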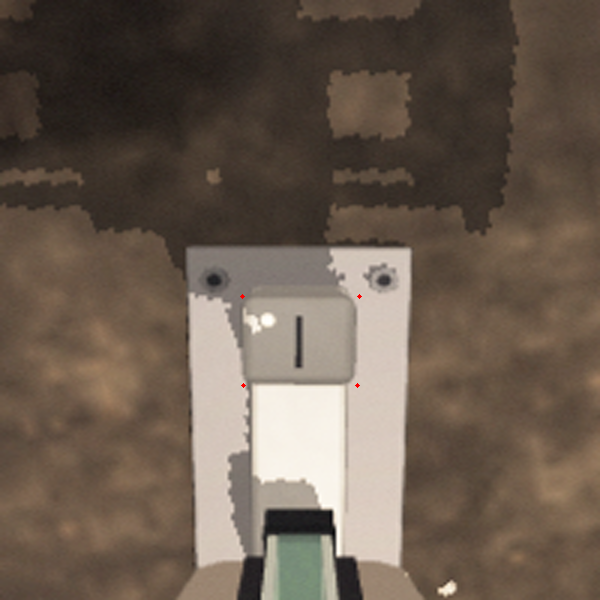

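The fork arm outline and its mark (col 299) match the prediction to about 0.5 px, and the glass and foot centre is at col 299-300, so alignment and yaw are good. Lowering to the beam.

Run:
```python
from h import *
rf=rot(np.radians(-16.05))
robot.servo_line([564.4,74.7,29.5],feed=50,rotation=rf); robot.hold(.8)
o=robot.observe();print(o["t"],np.round(o["tcp_pos"],2),np.round(o["tcp_rot"]-rf,4),np.round(o["contact_force"],1),o["grip_width"]*92,np.abs(o["joint_velocities"]).max())
im,K,R,t=shot("wrist"); print(pts("cell_glass","wrist",R,t),pts("fork_beam","wrist",R,t))
s,Ks,Rs,ts=shot("scene"); print(pts("cell_glass","scene",Rs,ts),pts("fork_beam","scene",Rs,ts))
for n in("square_cell_glass","glue_white","offcut_2","dock"): print(n,pts(n,"scene",Rs,ts))
S=cv2.resize(s[125:205,225:305],None,fx=6,fy=6,interpolation=cv2.INTER_CUBIC)
y=np.array([np.sin(np.radians(16.05)),np.cos(np.radians(16.05)),0]); x=np.array([y[1],-y[0],0]); c=np.array([564.5,74.6,0])
for q in proj([c+y*-11.25+x*sx*6.25+[0,0,75+sz*22.5] for sx in(1,-1) for sz in(1,-1)],Ks,Rs,ts): cv2.circle(S,tuple(int(v) for v in (q-[225,125])*6),2,(255,0,0),-1)
W=im[90:330,250:410]; W=cv2.resize(W,None,fx=2,fy=2,interpolation=cv2.INTER_CUBIC)
cv2.imwrite("pics/n5.png",np.hstack([S,W])[:,:,::-1])
```

```text
24.15 [564.39  74.73  29.5 ] [-0.      0.0001  0.    ] [-0.6 -0.7 -0.5] 12.36574513432654 0.0025090428746562324
[(0.76, array([566.4,  76.9,  76.2]))] []
[(0.68, array([ 671.8, -205.2,   41.7])), (0.56, array([ 509.9, -274.9,   41.8])), (0.53, array([565. ,  77.5,  82.3])), (0.32, array([ 595.8, -165.4,   55.7]))] [(0.86, array([566.6,  73.8,  79.1]))]
square_cell_glass [(0.43, array([ 595.1, -161.3,   50.8]))]
glue_white [(0.55, array([719.5,  58.6,   1.1]))]
offcut_2 [(0.87, array([ 7.033e+02, -8.390e+01, -4.000e-01]))]
dock [(0.73, array([ 596.6, -199.3,    1.9])), (0.65, array([ 316.3, -585.7,    6.7])), (0.55, array([567.1,  73.9,  80.2]))]
```

View pics/n5.png

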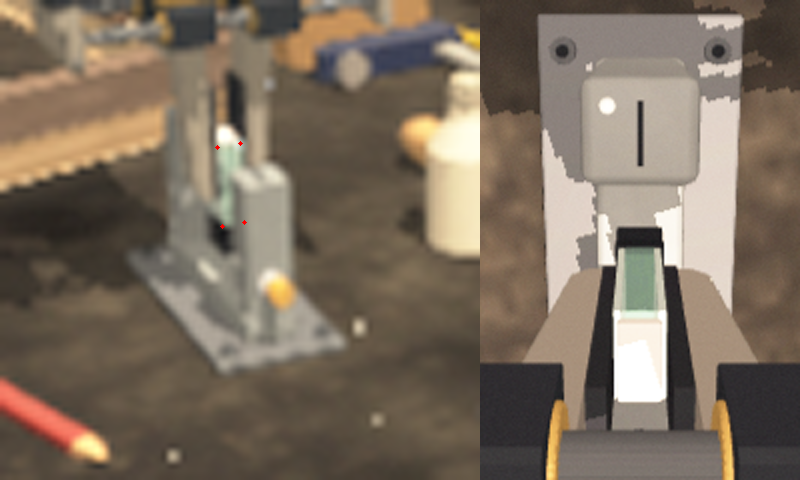

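```bash
python3 -c "
from h import *
robot.job_done(); o=robot.observe(); print(o['t'],o['tcp_pos'],o['grip_width']*92)"
```

```text
the job is handed in; nothing more can be done
the job is handed in; nothing more can be done
```

The longer cell is now held in the gap of the fork, gripped by its frosted sides at 40 N, and the job is handed in (clock about 24.3 s). I pulled it straight up out of the dock and brought it in over the fork.

**Last checks, just before handing in:**
- **Grip:** the width was 12.4 mm, and the lid showed no slip after the pull.
- **Stillness:** contact force was about 1 N, which is noise level, and the arm was still.
- **Position:** the cell lines up with the fork's centre mark to about 0.5 mm. It is turned to the fork's measured angle, about -16°. The glass centre is at about z = 75 mm.
- **Surroundings:** the square cell, dock, glue bottle and off-cut were found where they had been. I did not re-measure the pencil and caliper at the end.

**What disagreed:**
- **Missed first grasp:** the gripper shut just above the lid because the finger tips are really about 37 mm higher than the reported tool point. I measured this in the pictures and came down again in force-checked steps. I set the final height from the cell's seated height in the dock, not from the reported tool point.
- **Scene camera height:** its network put the glass at z = 82 mm. It also read high for the seated cell (by 3–6 mm) and for the fork beam (79 mm instead of 75), so I took this as bias. The wrist camera gave 76 mm.

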